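Snap the long tongs shut in their clip

ROBOT

A 6-joint arm with a two-finger parallel gripper is mounted at the origin on the work surface. World frame = base frame: x ahead of the robot, y to its left, z up, the work surface at z = 0. Lengths are in mm, angles in rad, forces in N, time in s.
With the tool pointing down it reaches from about 275 to 750 mm from the base axis. Payload 10.2 kg.
Tool frame: the origin (TCP) lies midway between the tips of the shut fingers; the grasp point (between the pads) lies 19 mm behind it; y points along the fingers, z is the direction in which the jaws open and shut, and the axes are right-handed (so a half turn about y gives the same grasp; the last joint's range is limited). The gripper opens to 85 mm and grips with 20 to 120 N. Pads are 22 mm wide; open, the fingers measure 114 mm over their backs; the gripper's body (76 mm by 85 mm) begins 54 mm behind the grasp point. The pads swing forward as they close: fully open they stand 13 mm farther back than shut.
Start: joints at [1.069, 0.313, 1.498, -0, 1.331, -0.223], TCP at [144.494, 504.73, 231.294] pointing down, gripper open.
Joint ranges: [-2.94, 2.94], [-0.97, 2.17], [0.19, 2.56], [-1.23, 4.37], [0.02, 3.11], [-2.88, 2.88]. Speed limits (rad/s): [2.39, 2.39, 3.01, 3.14, 3.14, 3.14].

INTERFACE

Orientations are given as a unit quaternion [w, x, y, z].
In Python, from rig import ctrl gives the robot as it stands.
- The arm moves only by the shell command python3 -m inch 'ROWS' [OPENING] [FORCE]. ROWS is JSON, one flat list of numbers, 6 for each row, row after row: the shift along the tool's x, y, z in cm, then the turn, a rotation vector about the tool's x, y, z in rad. A call has 1 to 8 rows; each row is the pose to reach, as a shift and turn from the pose commanded when the call began, along the tool's axes at that moment; what a row does not reach only later rows make up. A row lasts 1/12 s, in which the tool goes at most 41.7 mm and 7.16 degrees, less where a joint would pass 70% of its speed; a pose out of reach is approached as far as the arm can. A call with a gripper value outside its range is refused whole. OPENING is the gripper command: -1 is fully open, 1 is shut, values between are in proportion, set as the call begins (- or left out, the last holds). The fingers move at their own pace and stop on an object; FORCE is the grip in N (left out, the last holds). Time passes only in rows, so rows that repeat a pose let the fingers close. It gives the time, the measured TCP pose, the force and the opening at its end, in the units of the state.
- ctrl.sense(): the state, without advancing time (a new reading comes with each control period).
- ctrl.capture(name): name is "scene" or "top" or "wrist"; returns the picture (480x640x3 uint8, red, green, blue); there is no depth.
- ctrl.get_calibration(name): a dict with "fx", "fy", "cx", "cy" (pixels), "world_to_cam" (4x4, takes a point from world to camera coordinates). Camera axes: x right, y down, z forward; pixel columns grow to the right and rows downward; lengths in mm; the calibration is good to about 2 mm. A picture is of the moment at which its call begins: read the wrist's pose just before it. get_calibration takes no time and is no camera call; for the wrist camera it gives the pose at the moment of the call.
- ctrl.finish_job(): hands the job in, once; it reports no verdict.
Trained networks look in the newest picture that a camera, given by its name, has taken for a name from the list of things; names that differ only in an ending like _2 or _b are one class to them, and where a whole thing is asked for, a point or a joint stands for the part that bears it (a point fixed in the world has none). Each returns a list of dicts, best first, with "score" (0 to 1); they miss things now and then, are a little off and sometimes report something else, mostly with a low value. They report only what shows in the picture. A call takes as long as a camera call.
- ctrl.search_frame(thing, camera): "uv" ([column, row] in pixels, amid what is visible of it).
The state is a dict: "time_s": time; "joints": joint angles; "dq": joint speeds; "tau": joint torques, N m; "eef_pos": TCP position; "ee_rot": TCP orientation; "force": force on the tool from outside, world axes, zero at the start; "wrist_torque": the same for the moment, N m; "grip_width": opening from 0.0 (shut) to 1.0 (fully open).
Only numpy, scipy, OpenCV 4.12 (cv2) and the standard library are available. Lean on these libraries where they do the work, as an engineer would, in place of code of your own. Each camera call takes 0.05 s, during which the arm holds its last target.

TASK

Two pairs of steel kitchen tongs stand sprung open in their spring clips. The long pair is done for today: squeeze its two arms together until the press stud between them clicks home and they stay shut by themselves, then let go. Leave the short pair as it is, open.

Things in the scene. Friction and masses are not known exactly. Their poses are not given: they have to be found in the camera images.
- long_stud (a point): Brass ball on one arm of the LONG tongs (290 mm hinge to tips, broad round ends), between two steel arms that lie level and open sideways, 3 mm thick, 22 mm high. Point: ball centre, 110 mm from the hinge, 52 mm above the table, half-way up the arms. x: along this arm to the tips, z up. Open, each arm stands 0.08 rad off the middle line: the mean of both arms' x is the line of the tongs.
- long_socket (a point): Socket on the LONG tongs' other arm: where the ball's centre sits fully home; x along this arm to the tips. 18 mm from the stud when open, under 2 mm clicked. Squeeze 55 mm beyond the clasp towards the tips, level with it, on the middle line through stud and socket: 57 mm over the arms open, 30 fully shut, about 5 N each arm to click, 10 to 30 is safe. Arms give sideways; unclicked they reopen.
- short_stud (a point): Stud of the same clasp on the SHORT tongs (205 mm hinge to tips, narrow ends), which stay open; point and axes as long_stud. Each pair's hinge is held by a spring clip (top 76 mm up) on a fixed dark wooden board 300 x 100 mm, top 14 mm up; under the arms a cross bar, top 40 mm up, 200 mm from the hinge (long) or 140 mm (short).
- short_socket (a point): Socket of the clasp on the SHORT tongs; point and axes as long_socket; 18 mm from short_stud, and to stay so.

How it is judged:
By the outcome, as a careful person would: the job done as asked, in the order asked, and still so for the second after the job is handed in, with the robot touching nothing.
It also fails if it takes over 32 s, if anything falls off the work surface, if the arm or the gripper's body presses on something with over 40 N, if the wrist force passes 120 N, or if a joint passes its speed limit or range.

## Working session

There is one attempt and no reset: what is moved stays moved. The work goes in short steps, Python scripts to look and compute and a shell command to move; the robot and the scene stay as the last step left them, time stands still between calls to the robot, and variables do not carry over. Pictures are saved under pics/ and viewed, and the job is handed in when it is done.

```bash
ls; mkdir -p pics
python3 - <<'E'
from rig import ctrl
import cv2
print(ctrl.sense())
for n in ["scene","top"]:
    im=ctrl.capture(n); cv2.imwrite(f"pics/{n}0.png",im[:,:,::-1])
    for t in ["long_stud","long_socket","short_stud","short_socket"]:
        print(n,t,[(d['uv'],d['score']) for d in ctrl.search_frame(t,n)[:3]])
E
```

```text
pics
{'time_s': 0.0, 'joints': array([ 1.06858952e+00,  3.13448542e-01,  1.49844104e+00, -1.72615911e-06,
        1.33098225e+00, -2.23436004e-01]), 'dq': array([ 5.25916969e-04,  8.78750905e-04, -4.30925093e-04,  1.56980914e-05,
       -8.76783781e-04,  5.42235834e-04]), 'tau': array([ 1.61609451e-04, -4.12264323e+01, -2.59741366e+01, -1.93275609e-04,
        4.16273688e-03,  5.03389219e-05]), 'eef_pos': array([144.37122577, 504.49491309, 230.73432759]), 'ee_rot': array([-0.69982581,  0.70067186, -0.09840132,  0.09808141]), 'force': array([0.11769587, 0.34769338, 0.3171141 ]), 'wrist_torque': array([-0.01717181,  0.02244621,  0.00409032]), 'grip_width': 0.9988860485402146}
scene long_stud [([479.6, 252.7], 0.77)]
scene long_socket [([460.6, 274.2], 0.96)]
scene short_stud [([182.2, 265.9], 0.77)]
scene short_socket [([167.6, 280.0], 0.64)]
top long_stud [([180.1, 221.5], 0.88)]
top long_socket [([207.5, 223.3], 0.93)]
top short_stud [([443.8, 270.6], 0.84)]
top short_socket [([462.0, 263.9], 0.92)]
```

View pics/scene0.png

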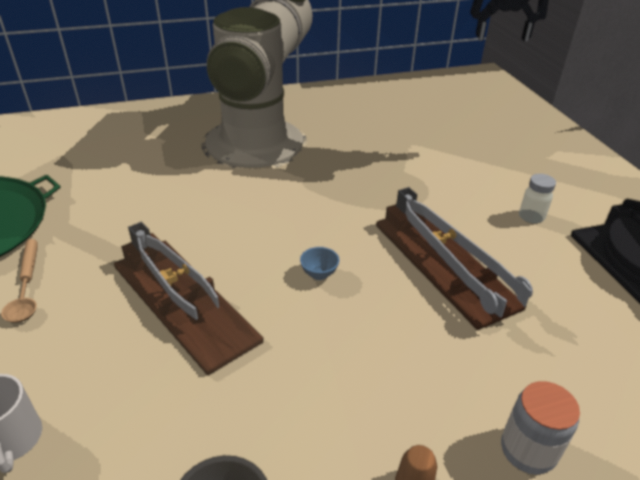

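View pics/top0.png

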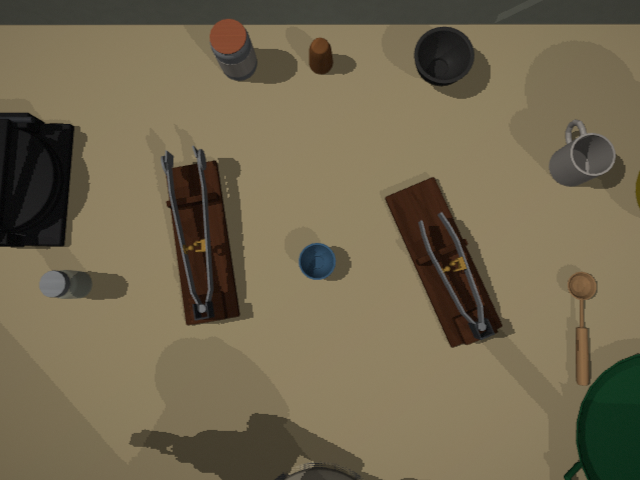

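```bash
cat > h.py <<'E'
from rig import ctrl
import numpy as np, cv2
def ray(n,uv,z,c=None):
    c=c or ctrl.get_calibration(n); T=np.array(c['world_to_cam'])
    d=np.array([(uv[0]-c['cx'])/c['fx'],(uv[1]-c['cy'])/c['fy'],1]); R=T[:3,:3]
    o=-R.T@T[:3,3]; d=R.T@d
    return o+d*(z-o[2])/d[2]
def proj(n,p,c=None):
    c=c or ctrl.get_calibration(n); T=np.array(c['world_to_cam'])
    q=T[:3,:3]@np.array(p)+T[:3,3]; return np.array([c['fx']*q[0]/q[2]+c['cx'],c['fy']*q[1]/q[2]+c['cy']])
E
python3 - <<'E'
from h import *
np.set_printoptions(precision=1,suppress=True)
D={'scene':[[479.6,252.7],[460.6,274.2],[182.2,265.9],[167.6,280]],'top':[[180.1,221.5],[207.5,223.3],[443.8,270.6],[462,263.9]]}
for n in D:
    for u in D[n]: print(n,ray(n,u,52))
E
```

```text
scene [554.3 270.6  52. ]
scene [593.8 214.8  52. ]
scene [ 456.7 -206.9   52. ]
scene [ 483.8 -232.1   52. ]
top [542.  259.6  52. ]
top [539.5 209.8  52. ]
top [ 462.9 -208.8   52. ]
top [ 475.1 -240.3   52. ]
```

Top view: the brass clasp of the long tongs is near (197,245), its hinge at (202,309) and its tips near (168,158) and (198,153). The detections sit on the arm centres, not the clasp, so I'll zoom in on the clasp itself.

Run:
```python
from h import *
np.set_printoptions(precision=1,suppress=True)
a=cv2.imread('pics/top0.png')[140:330,140:260]; b=cv2.imread('pics/scene0.png')[180:330,370:540]
cv2.imwrite('pics/ztop.png',cv2.resize(a,None,fx=3.1,fy=3.1,interpolation=cv2.INTER_CUBIC))
cv2.imwrite('pics/zscene.png',cv2.resize(b,None,fx=4,fy=4,interpolation=cv2.INTER_CUBIC))
for n,r in (('top',(150,260,170,230)),('scene',(215,260,415,470))):
    im=cv2.imread(f'pics/{n}0.png'); y0,y1,x0,x1=r
    m=cv2.inRange(cv2.cvtColor(im,cv2.COLOR_BGR2HSV),(15,120,110),(32,255,255))[y0:y1,x0:x1]
    k,l,s,c=cv2.connectedComponentsWithStats(m)
    for i in range(1,k):
        if s[i,4]>3: u=c[i]+[x0,y0]; print(n,u,s[i],ray(n,u,52))
```

```text
top [201.5 245.5] [26 89  9 13 59] [499.3 218.6  52. ]
top [194.5 243.5] [24 93  2  2  4] [502.7 231.4  52. ]
top [189.6 247.5] [18 96  4  4 11] [495.3 239.8  52. ]
scene [441.7 234.9] [18 16 18 10 90] [494.  230.6  52. ]
```

View pics/ztop.png

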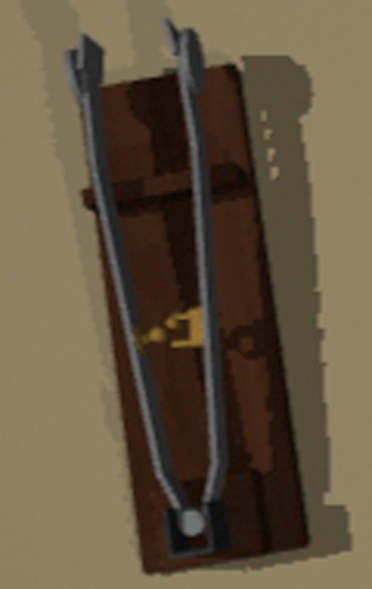

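View pics/zscene.png

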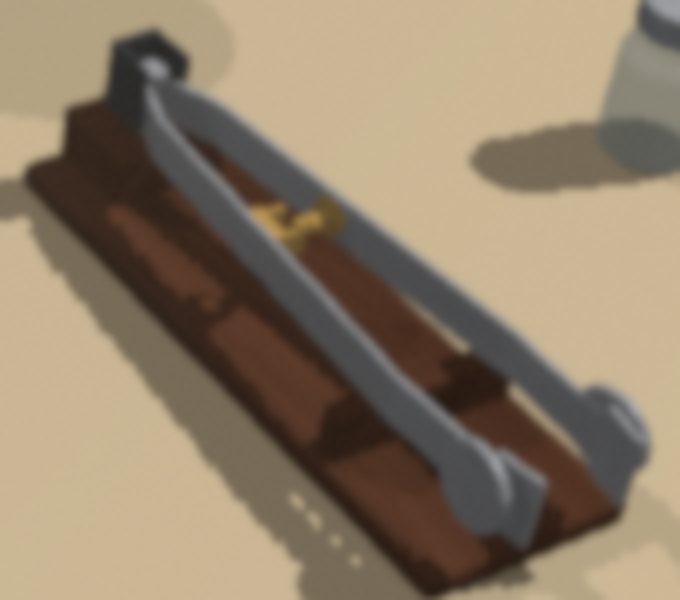

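Run:
```python
from h import *
np.set_printoptions(precision=1,suppress=True)
s=1/3.1
P=lambda x,y,z: ray('top',(140+x*s,140+y*s),z)
h=P(191,522,70);print('hinge',h)
# arm top-edge pairs at two rows (edge centre)
for y,xl,xr in ((100,88,188),(180,103,201),(260,117,204),(400,147,212)):
    a,b=P(xl,y,63),P(xr,y,63); m=(a+b)/2; d=m-h; print(a,b,m,np.hypot(*d[:2]),np.arctan2(d[1],d[0]))
ball=P(157,335,52);print('ball',ball,np.hypot(*(ball-h)[:2]))
# board edges z=14
for q in ((80,90),(147,572),(237,66),(307,545)): print(P(*q,14))
print(ctrl.sense()['time_s'])
c=ctrl.get_calibration('wrist');print(c)
from scipy.spatial.transform import Rotation as R
q=ctrl.sense()['ee_rot'];print(R.from_quat(np.roll(q,-1)).as_matrix())
```

```text
hinge [389.2 207.6  70. ]
[629.2 281.9  63. ] [629.9 223.4  63. ] [629.6 252.6  63. ] 244.55111251290066 0.18520706070459322
[582.3 270.4  63. ] [583.1 213.5  63. ] [582.7 242.   63. ] 196.50454262388465 0.17579343555390164
[536.  259.7  63. ] [536.8 209.5  63. ] [536.4 234.6  63. ] 149.62173002871762 0.18149807157619285
[456.5 238.1  63. ] [457.2 201.1  63. ] [456.8 219.6  63. ] 68.6715101190718 0.17579316506309958
ball [494.4 238.   52. ] 109.47185800162549
[648.5 306.2  14. ]
[357. 249.  14.]
[664.7 209.4  14. ]
[374.9 154.3  14. ]
0.5
{'fx': 334.8735924329049, 'fy': 334.8735924329049, 'cx': 320.93396143377817, 'cy': 237.5572152832041, 'world_to_cam': array([[   0.3,    1. ,    0. , -524.5],
       [   0.9,   -0.3,    0.3,  -35.5],
       [   0.3,   -0.1,   -1. ,  377.9],
       [   0. ,    0. ,    0. ,    1. ]])}
[[ 1.  -0.   0.3]
 [-0.3 -0.   1. ]
 [-0.  -1.  -0. ]]
```

```bash
cat >> h.py <<'E'
from scipy.spatial.transform import Rotation as R
def plan(target,head):
    s=ctrl.sense(); M=R.from_quat(np.roll(s['ee_rot'],-1))
    d=M.inv().apply(np.array(target)-s['eef_pos'])/10
    z=np.array([-np.sin(head),np.cos(head),0]); y=np.array([0,0,-1.]); x=np.cross(y,z)
    T=R.from_matrix(np.c_[x,y,z])
    print('shift cm',d.round(3),'turn',(M.inv()*T).as_rotvec().round(4),'t',s['time_s'],'pos',s['eef_pos'].round(1),'F',s['force'].round(1),'g',s['grip_width'])
E
python3 -c "
from h import *
plan([551.4,237.5,150],.183)"
```

```text
shift cm [ 46.474   8.126 -14.493] turn [ 0.     -0.4618 -0.    ] t 0.5 pos [144.5 504.7 231.3] F [-0.   0.7  0.4] g 1.0002786193238478
```

```bash
python3 -m inch '[3.87,0.68,-1.21,0,-0.06,0, 7.74,1.35,-2.42,0,-0.12,0, 11.6,2.03,-3.62,0,-0.18,0, 15.5,2.7,-4.83,0,-0.24,0, 19.4,3.4,-6.04,0,-0.3,0, 23.2,4.06,-7.25,0,-0.35,0, 27.1,4.74,-8.45,0,-0.41,0, 31,5.4,-9.66,0,-0.462,0]' -1 20
python3 -c "
from h import *
plan([551.4,237.5,150],.183)"
```

```text
time_s: 1.17
eef_pos: [417.4, 325.1, 177.1]
ee_rot: [0.704, -0.704, -0.066, 0.066]
force: [0.7, 0.8, 0.4]
grip_width: 0.997
shift cm [ 11.546   2.712 -11.09 ] turn [-0.0001  0.0031  0.0003] t 1.1667 pos [417.4 325.1 177.1] F [0.7 0.8 0.4] g 0.9968318268506877
```

```bash
python3 -m inch '[2.9,0.7,-2.8,0,0,0, 5.8,1.4,-5.5,0,0,0, 8.7,2.1,-8.3,0,0,0, 11.5,2.7,-11.1,0,0,0, 11.5,2.7,-11.1,0,0,0]'
python3 - <<'E'
from h import *
plan([551.4,237.5,150],.183)
c=ctrl.get_calibration('wrist')
im=ctrl.capture('wrist')[:,:,::-1].copy()
cv2.imwrite('pics/w1raw.png',im)
h=np.array([389.2,207.6,0]);u=np.array([np.cos(.183),np.sin(.183),0])
for a in range(60,260,20):
    p=h+u*a+[0,0,63]; cv2.circle(im,tuple(int(v) for v in proj('wrist',p,c)),2,(0,0,255),-1)
p=h+u*165+[0,0,52]; cv2.circle(im,tuple(int(v) for v in proj('wrist',p,c)),4,(0,255,0),1)
cv2.imwrite('pics/w1.png',im)
np.save('c1.npy',c,allow_pickle=True)
E
```

```text
time_s: 1.58
eef_pos: [553.4, 233.8, 148.5]
ee_rot: [-0.704, 0.705, 0.063, -0.063]
force: [0.1, -1.0, -0.4]
grip_width: 1.002
shift cm [-0.127 -0.153  0.398] turn [ 0.0013 -0.0052 -0.0004] t 1.5833 pos [553.4 233.8 148.5] F [ 0.1 -1.  -0.4] g 1.002167390465893
```

View pics/w1.png

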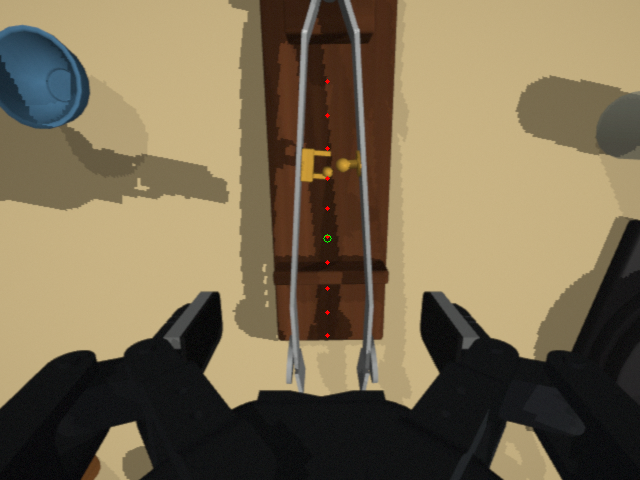

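```bash
python3 -m inch '[0,0,0,0,0,0, 0,0,0,0,0,0]'
python3 - <<'E'
from h import *
np.set_printoptions(precision=1,suppress=True)
plan([551.4,237.5,150],.183)
c=ctrl.get_calibration('wrist')
im=ctrl.capture('wrist')[:,:,::-1].copy()
g=im.astype(int); ch=g.max(2)-g.min(2); br=g.max(2)
# per-row arm pixels: bright grey inside board
Ls=[];Rs=[]
for r in range(60,330,6):
    m=(ch[r]<25)&(br[r]>95); 
    k=np.flatnonzero(m[270:400])+270
    gps=[q for q in np.split(k,np.flatnonzero(np.diff(k)>2)+1) if len(q)>=2]
    if r%30==0: print(r,[(q[0],q[-1]) for q in gps])
    L=[q for q in gps if q.mean()<331];Rr=[q for q in gps if q.mean()>331]
    if L and Rr:
        a=ray('wrist',(L[-1].mean(),r),63,c);b=ray('wrist',(Rr[0].mean(),r),63,c)
        Ls.append(a);Rs.append(b)
Ls=np.array(Ls);Rs=np.array(Rs);M=(Ls+Rs)/2
for q in (Ls,Rs,M):
    p=np.polyfit(q[:,0],q[:,1],1); res=q[:,1]-np.polyval(p,q[:,0]);print('slope',np.arctan(p[0]).round(4),'y@551.4',np.polyval(p,551.4),'res',res.std(),len(q))
for uv in ((344,165),(323,165)): print('clasp',ray('wrist',uv,52,c))
cv2.imwrite('pics/w2.png',im)
E
```

```text
time_s: 1.8
eef_pos: [548.5, 239.1, 150.6]
ee_rot: [0.704, -0.704, -0.065, 0.065]
force: [0.7, -0.3, -0.2]
grip_width: 0.999
shift cm [ 0.3  0.1 -0.2] turn [-0.  0. -0.] t 1.8 pos [548.5 239.1 150.6] F [ 0.7 -0.3 -0.2] g 0.9990086798274878
60 [(np.int64(292), np.int64(298)), (np.int64(346), np.int64(351))]
90 [(np.int64(291), np.int64(297)), (np.int64(347), np.int64(352))]
120 [(np.int64(290), np.int64(295)), (np.int64(349), np.int64(354))]
150 [(np.int64(288), np.int64(294)), (np.int64(351), np.int64(355))]
180 [(np.int64(287), np.int64(291)), (np.int64(352), np.int64(357))]
210 [(np.int64(286), np.int64(291)), (np.int64(354), np.int64(358))]
240 [(np.int64(284), np.int64(290)), (np.int64(356), np.int64(360))]
270 [(np.int64(283), np.int64(288)), (np.int64(358), np.int64(361))]
300 [(np.int64(282), np.int64(287)), (np.int64(359), np.int64(363))]
slope 0.1178 y@551.4 214.7572492269438 res 0.4405947080118624 45
slope 0.2655 y@551.4 267.00821994205324 res 0.26246264404076325 45
slope 0.1917 y@551.4 240.52159048793902 res 0.17420223739506788 45
clasp [492.  244.7  52. ]
clasp [494.7 230.2  52. ]
```

View pics/w2.png

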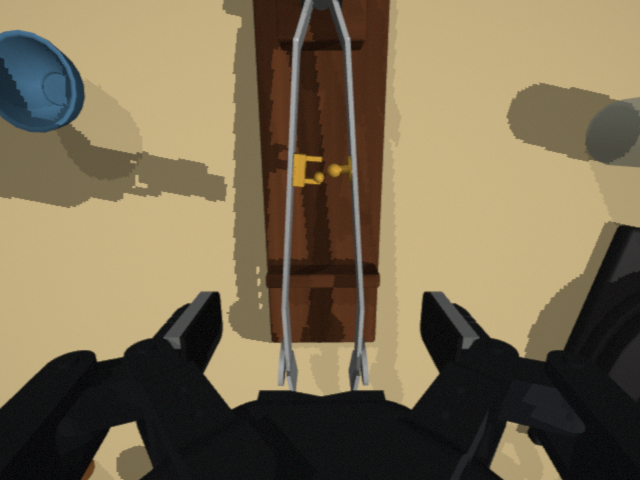

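Run:
```python
from h import *
plan([551,239.5,31],.19)
```

```text
shift cm [ 0.249 11.973 -0.033] turn [-0.0002 -0.0053  0.0003] t 1.85 pos [548.5 239.3 150.7] F [-0.4 -0.2 -0.1] g 1.000049188288503
```

```bash
python3 -m inch '[0.25,2.5,0,0,-0.005,0, 0.25,5,0,0,-0.005,0, 0.25,7.5,0,0,-0.005,0, 0.25,10,0,0,-0.005,0, 0.25,11.5,0,0,-0.005,0, 0.25,12,0,0,-0.005,0, 0.25,12,0,0,-0.005,0]'
python3 - <<'E'
from h import *
np.set_printoptions(precision=1,suppress=True)
plan([551,239.5,31],.19)
for n in('wrist','scene'):
    cv2.imwrite(f'pics/{n}3.png',ctrl.capture(n)[:,:,::-1])
a=cv2.imread('pics/wrist3.png'); b=cv2.resize(cv2.imread('pics/scene3.png')[170:350,360:560],None,fx=2,fy=2)
cv2.imwrite('pics/m3.png',np.hstack([cv2.resize(a,(400,300)),cv2.resize(b,(400,300))]))
E
```

```text
time_s: 2.43
eef_pos: [550.8, 239.5, 29.8]
ee_rot: [-0.704, 0.704, 0.066, -0.067]
force: [0.4, 0.3, 0.0]
grip_width: 1.0
shift cm [ 0.  -0.1 -0. ] turn [ 0. -0. -0.] t 2.4333 pos [550.8 239.5  29.8] F [0.4 0.3 0. ] g 0.9997150193605377
```

View pics/m3.png

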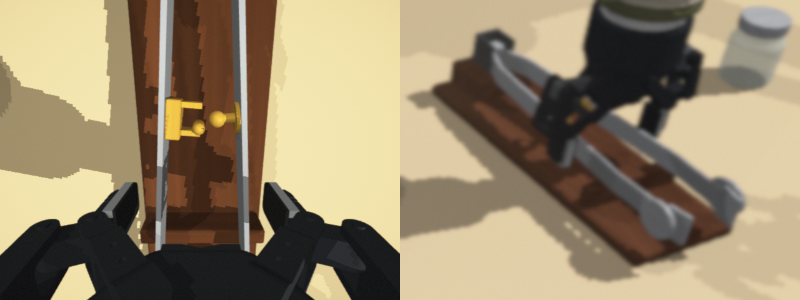

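The wrist view shows the arms (about 160 and 245) centred between the pads (138 and 264), so I'm closing at 20 N.

```bash
python3 -m inch '[0,0,0,0,0,0, 0,0,0,0,0,0, 0,0,0,0,0,0, 0,0,0,0,0,0, 0,0,0,0,0,0, 0,0,0,0,0,0]' 1 20
python3 -m inch '[0,0,0,0,0,0, 0,0,0,0,0,0, 0,0,0,0,0,0, 0,0,0,0,0,0, 0,0,0,0,0,0, 0,0,0,0,0,0]'
python3 - <<'E'
from h import *
plan([551,239.5,31],.19)
cv2.imwrite('pics/w4.png',ctrl.capture('wrist')[:,:,::-1])
E
```

```text
time_s: 3.03
eef_pos: [552.1, 239.1, 31.0]
ee_rot: [0.704, -0.704, -0.067, 0.066]
force: [-0.6, 2.5, 5.1]
grip_width: 0.337
time_s: 3.53
eef_pos: [552.1, 239.1, 31.0]
ee_rot: [0.704, -0.704, -0.067, 0.066]
force: [-0.4, 1.9, 4.7]
grip_width: 0.339
shift cm [-0.102  0.003  0.062] turn [-0.0004 -0.0022  0.0014] t 3.5333 pos [552.1 239.1  31. ] F [-0.4  1.9  4.7] g 0.3386761853262926
```

View pics/w4.png

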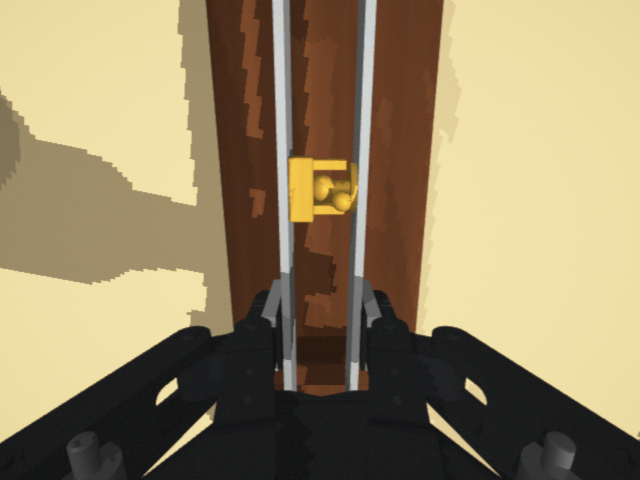

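Opening is 28.8 mm and the ball at (324,188) sits in the socket block. I'll release and check that it stays shut.

```bash
python3 -m inch '[0,0,0,0,0,0, 0,0,0,0,0,0, 0,0,0,0,0,0, 0,0,0,0,0,0, 0,0,0,0,0,0, 0,0,0,0,0,0, 0,0,0,0,0,0]' -1
python3 - <<'E'
from h import *
plan([551,239.5,31],.19)
cv2.imwrite('pics/w5.png',ctrl.capture('wrist')[:,:,::-1])
E
```

```text
time_s: 4.17
eef_pos: [551.7, 238.8, 30.3]
ee_rot: [-0.704, 0.704, 0.066, -0.066]
force: [0.4, 0.8, -0.1]
grip_width: 0.998
shift cm [-0.052 -0.075  0.083] turn [ 0.     -0.0018 -0.0001] t 4.1667 pos [551.7 238.8  30.3] F [ 0.4  0.8 -0.1] g 0.9983767845264186
```

View pics/w5.png

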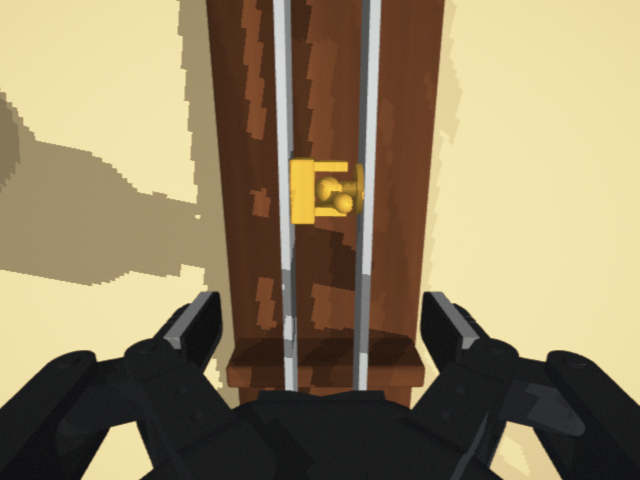

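It stays shut after release. Now I'll back off and measure.

```bash
python3 -m inch '[0,-3,0,0,0,0, 0,-6,0,0,0,0, 0,-9,0,0,0,0, 0,-12,0,0,0,0, 0,-12,0,0,0,0, 0,-12,0,0,0,0, 0,-12,0,0,0,0]'
python3 - <<'E'
from h import *
plan([551,239.5,31],.19)
c=ctrl.get_calibration('wrist')
im=ctrl.capture('wrist')[:,:,::-1].copy();cv2.imwrite('pics/w6.png',im)
g=im.astype(int); ch=g.max(2)-g.min(2); br=g.max(2)
for r in range(60,330,30):
    k=np.flatnonzero((ch[r,270:400]<25)&(br[r,270:400]>95))+270
    q=[q for q in np.split(k,np.flatnonzero(np.diff(k)>2)+1) if len(q)>=2]
    if len(q)>1: a,b=ray('wrist',(q[0].mean(),r),63,c),ray('wrist',(q[-1].mean(),r),63,c); print(r,a.round(1),b.round(1),np.hypot(*(a-b)[:2]).round(1))
cv2.imwrite('pics/top6.png',ctrl.capture('top')[:,:,::-1])
t=cv2.imread('pics/top6.png')[130:360,140:520]
cv2.imwrite('pics/m6.png',np.vstack([cv2.resize(t,(760,460),interpolation=cv2.INTER_CUBIC)]))
cv2.imwrite('pics/w6z.png',cv2.resize(im[60:260,240:420],None,fx=3,fy=3,interpolation=cv2.INTER_CUBIC))
E
```

```text
time_s: 4.8
eef_pos: [551.2, 238.7, 149.4]
ee_rot: [-0.704, 0.704, 0.066, -0.067]
force: [0.4, 0.1, -0.8]
grip_width: 1.0
shift cm [8.0000e-03 1.1838e+01 8.6000e-02] turn [ 0.0001 -0.0018 -0.0015] t 4.8 pos [551.2 238.7 149.4] F [ 0.4  0.1 -0.8] g 0.999979449725544
60 [436.9 204.3  63. ] [431.8 230.9  63. ] 27.1
90 [453.6 207.8  63. ] [448.5 234.5  63. ] 27.1
120 [471.2 210.9  63. ] [466.1 237.9  63. ] 27.4
150 [489.7 214.2  63. ] [484.5 241.4  63. ] 27.7
180 [508.9 217.9  63. ] [503.7 245.2  63. ] 27.7
210 [529.2 221.8  63. ] [523.9 249.4  63. ] 28.1
240 [550.5 225.9  63. ] [545.3 253.2  63. ] 27.7
270 [572.9 229.9  63. ] [567.6 257.9  63. ] 28.5
300 [596.5 234.4  63. ] [591.1 262.8  63. ] 28.9
```

View pics/m6.png

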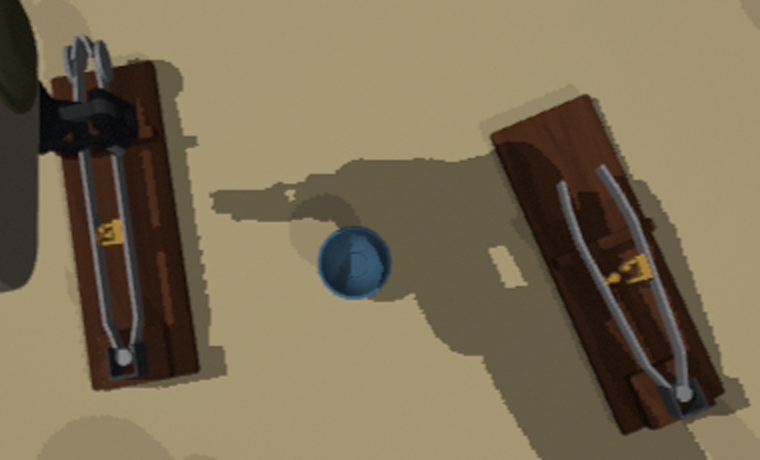

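View pics/w6z.png

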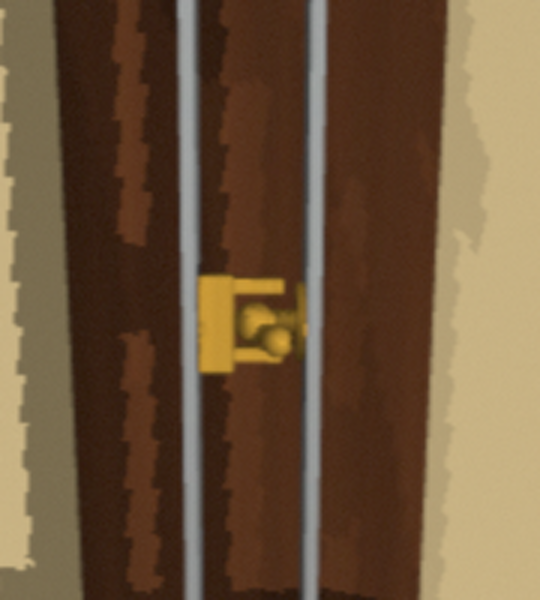

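Centre-to-centre the arms are 27.1–28.5 mm apart, nearly parallel, and about 27.6 mm at the clasp. Fully shut is 27, so the stud is under 2 mm from home. The short pair is still open. I'll move clear, wait, re-measure and hand in.

```bash
python3 -m inch '[0,-1,0,0,0,0, 0,-1,0,0,0,0, 0,-1,0,0,0,0, 0,-1,0,0,0,0, 0,-1,0,0,0,0, 0,-1,0,0,0,0, 0,-1,0,0,0,0, 0,-1,0,0,0,0]'
python3 - <<'E'
from h import *
c=ctrl.get_calibration('wrist')
im=ctrl.capture('wrist')[:,:,::-1].copy()
g=im.astype(int); ch=g.max(2)-g.min(2); br=g.max(2)
for r in range(60,330,60):
    k=np.flatnonzero((ch[r,270:400]<25)&(br[r,270:400]>95))+270
    q=[q for q in np.split(k,np.flatnonzero(np.diff(k)>2)+1) if len(q)>=2]
    if len(q)>1: a,b=ray('wrist',(q[0].mean(),r),63,c),ray('wrist',(q[-1].mean(),r),63,c); print(r,np.hypot(*(a-b)[:2]).round(1))
s=ctrl.sense(); print(s['time_s'],s['force'],abs(s['dq']).max())
print(ctrl.finish_job())
E
```

```text
time_s: 5.57
eef_pos: [551.7, 238.8, 160.2]
ee_rot: [-0.704, 0.704, 0.066, -0.067]
force: [0.0, -0.0, 0.3]
grip_width: 1.0
60 27.1
120 27.7
180 28.0
240 28.7
300 28.3
5.6167 [-0.22318233 -0.49803298  0.06269812] 0.0015791684958813869
the job is handed in; nothing more can be done
None
```

The long tongs are clicked shut and stayed shut on their own after I let go. I handed the job in at about 5.6 s, with no verdict reported.

I squeezed them once, about 55 mm past the clasp towards the tips, at 20 N. I then opened the gripper and raised it well clear.

- **Long pair:** from above, the ball sits inside the socket. The arms are about 27.7 mm apart centre to centre at the clasp, against 27 mm fully shut. They were still at that gap about 1.4 s after release, so I put the stud within 1 mm of home. When I let go, they sprang back slightly; I took that as normal play in the clasp.
- **Short pair:** I never touched it, and the last top picture shows it still open.
- **Arm:** the robot was touching nothing at the end. The highest wrist force I read was about 6 N.

**Disagreements:**
- The networks marked the middles of the tong arms rather than the stud and socket, so I used the brass parts seen in the pictures instead.
- The top and wrist cameras differed by about 3 mm sideways, so I aimed between them and confirmed the centring in the wrist picture before closing.

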